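# Weigh out a mill charge on the spring scale

## Robot

A 6-joint arm with a two-finger parallel gripper is mounted at the origin on the work surface. World frame = base frame: x ahead of the robot, y to its left, z up, the work surface at z = 0. Lengths are in m, angles in degrees, forces in N, time in s.
With the tool pointing down it reaches from about 0.3 to 0.75 m from the base axis. Payload 8.5 kg.
Tool frame: the origin (TCP) lies at the very end of the fingers, on their centre line; the grasp point (between the pads) lies 19 mm behind it (env.grip_depth is the z of the grasp point in the tool frame, in m); z points along the fingers, y is the direction in which the jaws open and shut (so a half turn about z gives the same grasp; the last joint's range is limited). The gripper opens to 85 mm and grips with 20 to 120 N. Pads are 22 mm wide; open, the fingers measure 114 mm over their backs; the gripper's body (76 mm by 85 mm) begins 54 mm behind the grasp point. The pads swing forward as they close: fully open they stand 13 mm farther back than shut.
Start: joints at [53.268, 21.807, 74.336, -0, 83.858, -12.336], TCP at [0.227, 0.501, 0.231] pointing down, gripper open.
Joint ranges: [-178.18, 178.18], [-50.72, 133.34], [12.68, 142.11], [-81.47, 261.47], [9.98, 163.14], [-165.26, 165.26]. Speed limits (degrees/s): [136.94, 136.94, 180, 180, 180, 180].

## Interface

Orientations are given as a 3x3 rotation matrix whose columns are the frame's x, y, z axes.
In Python, from rig import env gives the robot as it stands.
- The arm moves only by the tool apply_moves, never from a script. Its argument "plan" is a list of rows, each an object of numbers: "tx", "ty", "tz": the shift along the world's x, y, z in mm; "rx", "ry", "rz": the turn, a rotation vector about the world's x, y, z in rad; "jaw": the opening, from -1 (shut) to 1 (fully open). A call has 1 to 12 rows; each row is the pose to reach, as a shift and turn from the pose measured when the call began; what a row does not reach only later rows make up. A row lasts 1/10 s, in which the tool goes at most 50 mm and 8.59 degrees, less where a joint would pass 70% of its speed; a pose out of reach is approached as far as the arm can. A call with a gripper value outside its range is refused whole. The fingers move at their own pace and stop on an object; "grip_force" is the grip in N (left out, the last holds). Time passes only in rows, so rows that repeat a pose let the fingers close. It gives the time, the measured TCP pose, the force and the opening at its end, in the units of the state.
- env.observe(): the state, without advancing time (a new reading comes with each control period).
- env.get_image(name): name is "scene" or "top"; returns a dict with "image" (480x640x3 uint8, red, green, blue), "intrinsics" (3x3 intrinsics, pixels), "world_from_camera" (4x4, takes a point from camera to world coordinates). Camera axes: x right, y up, looking along -z (the intrinsics and any distortion apply to the point x, -y, -z); pixel columns grow to the right and rows downward; lengths in m; the calibration is good to about 2 mm. A picture is of the moment at which its call begins. There is no depth.
- env.close_job(): hands the job in, once; it reports no verdict.
The state is a dict: "time_s": time; "q": joint angles; "qvel": joint speeds; "joint_efforts": joint torques, N m; "position": TCP position; "tool_rot": TCP orientation; "ft_force": force on the tool from outside, world axes, zero at the start; "wrist_torque": the same for the moment, N m; "grip_width": finger opening in m.
Only numpy, scipy, OpenCV 4.12 (cv2) and the standard library are available. Lean on these libraries where they do the work, as an engineer would, in place of code of your own. Each camera call takes 0.05 s, during which the arm holds its last target.

## Task

Take the blue scoop by its black grip and tip the white grinding balls from low over the pan of the spring scale into it, until their weight brings the pan down onto its stop and keeps it there; keep scoop and gripper off the scale. Then stand the scoop back upright in the middle of its mat and let go. Every ball must finish in the pan, or in the scoop if the pan is down without it, none on the bench, and leave the other things where they are.

Things in the scene. Friction and masses are not known exactly. Their poses are not given: they have to be found in the camera images.
- scoop: Blue plastic scoop, 0.14 kg, 130 mm long (y), 88 mm wide (x). Origin on its flat underside; the open mouth points along its -y, z up. The 3 mm floor is flat from y = +62 to -30 mm, then a ramp rises 19 degrees to the lip. Side and back walls 45 mm high. A bridge, 16 mm wide, spans the bowl at y = -22 mm, 58 to 62 mm up; balls pass under it. They roll out at 20 to 45 degrees of mouth-down tilt
- scoop_grip (a point): Middle of the scoop's black grip bar, at (0, 18.5, 96) mm in the scoop's frame. The bar runs along the scoop's y, 96 mm long, 16 mm wide (x), 18 mm tall; take it from above across its 16 mm. Beside and below it is free down to the walls (45 mm above the underside). The loaded scoop balances close to this point
- scoop_lip (a point): Middle of the upper edge of the scoop's pouring lip, at (0, -68, 16) mm in the scoop's frame; the lip is 82 mm wide between the side walls, which slope down to about 30 mm high there
- mat: Pale grey-green rubber mat, 135 (x) x 180 (y) x 4 mm, fixed, the scoop's parking place. Origin at the centre of its underside; the scoop starts within 12 mm of its middle, axes parallel to within 0.05 rad
- scale: Fixed spring scale on a grey base plate 270 x 150 mm (x from -60 to +210 mm), 20 mm high. Origin on the bench below the pan's centre. A steel column, 345 mm tall, stands at x = +150 mm of its frame, with a spring tube behind it; the pan is open above and free on its -x, +y and -y sides. The pan hangs from the spring on an arm and slides straight down the column when loaded, until a bush lands on a brass stop collar
- pan_floor (a point): Centre of the steel pan's inner floor; goes down with the pan. About 105 mm above the bench when empty, 74 mm when down on the stop. The pan is 170 mm across its rim, about 115 mm across its flat floor, and its rim lies 32 mm above this point
- pan (a joint): How far the pan has come down, m: about 0.004 when empty, 0.035 on the stop. The spring gives 50 N/m and is damped: the pan needs about 1.55 N, five or six of the balls, to come down and stay on the stop
- ball1: White ceramic grinding ball, 25 mm across, about 31 g; origin at its centre. Starts in the scoop with the other six
- ball2: White ceramic grinding ball, 25 mm across, about 31 g; origin at its centre. Starts in the scoop with the other six
- ball3: White ceramic grinding ball, 25 mm across, about 31 g; origin at its centre. Starts in the scoop with the other six
- ball4: White ceramic grinding ball, 25 mm across, about 31 g; origin at its centre. Starts in the scoop with the other six
- ball5: White ceramic grinding ball, 25 mm across, about 31 g; origin at its centre. Starts in the scoop with the other six
- ball6: White ceramic grinding ball, 25 mm across, about 31 g; origin at its centre. Starts in the scoop with the other six
- ball7: White ceramic grinding ball, 25 mm across, about 31 g; origin at its centre. Starts in the scoop with the other six
- mill_jar: Grinding jar: stainless steel, closed with a dark knobbed lid, 96 mm across, 96 mm tall. A bystander; origin at the centre of its underside
- red_bottle: Clear reagent bottle with a red cap, 84 mm across, 169 mm tall. A bystander; origin at the centre of its underside
- slide_tray: Teal microscope-slide tray, 150 x 200 x 24 mm, with two rows of glass slides. A bystander; origin at the centre of its underside
- petri_dishes: Stack of two round culture dishes, 94 mm across, 31 mm high. A bystander; origin at the centre of its underside
- tip_box: Blue box of pale pipette tips, 124 x 84 x 68 mm. A bystander; origin at the centre of its underside
- tube_rack: White rack with ten capped tubes, 130 x 70 x 94 mm. A bystander; origin at the centre of its underside
Things that resemble listed ones, but are neither listed nor needed, are in the scene too. What is shaped like the scoop but green or turquoise is not meant.

How it is judged (in metres and radians):
On the way, in this order (a step that is already met when the one before it is completed fails the run):
1. the scoop is lifted clear of its mat, with all seven balls still in it (height (world z) of scoop above 0.06 m and contact force between the fingers and scoop above 0.5 N and x of ball1 in the frame of scoop between -0.045 and 0.045 m and y of ball1 in the frame of scoop between -0.07 and 0.065 m and z of ball1 in the frame of scoop between 0.005 and 0.06 m and x of ball2 in the frame of scoop between -0.045 and 0.045 m and y of ball2 in the frame of scoop between -0.07 and 0.065 m and z of ball2 in the frame of scoop between 0.005 and 0.06 m and x of ball3 in the frame of scoop between -0.045 and 0.045 m and y of ball3 in the frame of scoop between -0.07 and 0.065 m and z of ball3 in the frame of scoop between 0.005 and 0.06 m and x of ball4 in the frame of scoop between -0.045 and 0.045 m and y of ball4 in the frame of scoop between -0.07 and 0.065 m and z of ball4 in the frame of scoop between 0.005 and 0.06 m and x of ball5 in the frame of scoop between -0.045 and 0.045 m and y of ball5 in the frame of scoop between -0.07 and 0.065 m and z of ball5 in the frame of scoop between 0.005 and 0.06 m and x of ball6 in the frame of scoop between -0.045 and 0.045 m and y of ball6 in the frame of scoop between -0.07 and 0.065 m and z of ball6 in the frame of scoop between 0.005 and 0.06 m and x of ball7 in the frame of scoop between -0.045 and 0.045 m and y of ball7 in the frame of scoop between -0.07 and 0.065 m and z of ball7 in the frame of scoop between 0.005 and 0.06 m), for 0.2 s.
2. the pan has come down onto its stop under the balls poured from the scoop in the gripper, and stays there (value of joint pan above 0.0335 m and contact force between the fingers and scoop above 0.5 N and contact force between scoop and scale below 0.2 N), for 0.5 s.
At the end, for the whole second after the job is handed in: The pan is down on its stop (within 1.5 mm), every ball lies at rest in the pan or in the scoop, and the scoop stands released, flat on its mat, upright within 0.1 rad and within 35 mm of the mat's middle (value of joint pan above 0.0335 m and ((horizontal distance between ball1 and pan_floor below 0.083 m and z of ball1 in the frame of pan_floor between 0.008 and 0.05 m) or (x of ball1 in the frame of scoop between -0.045 and 0.045 m and y of ball1 in the frame of scoop between -0.07 and 0.065 m and z of ball1 in the frame of scoop between 0.005 and 0.06 m)) and ((horizontal distance between ball2 and pan_floor below 0.083 m and z of ball2 in the frame of pan_floor between 0.008 and 0.05 m) or (x of ball2 in the frame of scoop between -0.045 and 0.045 m and y of ball2 in the frame of scoop between -0.07 and 0.065 m and z of ball2 in the frame of scoop between 0.005 and 0.06 m)) and ((horizontal distance between ball3 and pan_floor below 0.083 m and z of ball3 in the frame of pan_floor between 0.008 and 0.05 m) or (x of ball3 in the frame of scoop between -0.045 and 0.045 m and y of ball3 in the frame of scoop between -0.07 and 0.065 m and z of ball3 in the frame of scoop between 0.005 and 0.06 m)) and ((horizontal distance between ball4 and pan_floor below 0.083 m and z of ball4 in the frame of pan_floor between 0.008 and 0.05 m) or (x of ball4 in the frame of scoop between -0.045 and 0.045 m and y of ball4 in the frame of scoop between -0.07 and 0.065 m and z of ball4 in the frame of scoop between 0.005 and 0.06 m)) and ((horizontal distance between ball5 and pan_floor below 0.083 m and z of ball5 in the frame of pan_floor between 0.008 and 0.05 m) or (x of ball5 in the frame of scoop between -0.045 and 0.045 m and y of ball5 in the frame of scoop between -0.07 and 0.065 m and z of ball5 in the frame of scoop between 0.005 and 0.06 m)) and ((horizontal distance between ball6 and pan_floor below 0.083 m and z of ball6 in the frame of pan_floor between 0.008 and 0.05 m) or (x of ball6 in the frame of scoop between -0.045 and 0.045 m and y of ball6 in the frame of scoop between -0.07 and 0.065 m and z of ball6 in the frame of scoop between 0.005 and 0.06 m)) and ((horizontal distance between ball7 and pan_floor below 0.083 m and z of ball7 in the frame of pan_floor between 0.008 and 0.05 m) or (x of ball7 in the frame of scoop between -0.045 and 0.045 m and y of ball7 in the frame of scoop between -0.07 and 0.065 m and z of ball7 in the frame of scoop between 0.005 and 0.06 m)) and linear speed of each of ball1, ball2, ball3, ball4, ball5, ball6, ball7 below 0.05 m/s and horizontal distance between scoop and mat below 0.035 m and z of scoop in the frame of mat below 0.008 m and angle between scoop's own z axis and vertical below 0.1 rad and linear speed of scoop below 0.02 m/s); the robot touches nothing.
It fails at once if the scoop or the gripper touches the scale or its pan (more than 1 N) (contact force between any of scoop, the fingers, the arm and scale above 1 N).
It fails at once if a ball falls from too high: it goes faster than 1.9 m/s (a drop of about 180 mm) (linear speed of any of ball1, ball2, ball3, ball4, ball5, ball6, ball7 above 1.9 m/s).
It fails at once if a bystander is moved more than 30 mm or knocked over (distance of any of mill_jar, red_bottle, slide_tray, petri_dishes, tip_box, tube_rack from where it was at the start of the episode above 0.03 m or angle between any of mill_jar, red_bottle, slide_tray, petri_dishes, tip_box, tube_rack's own z axis and vertical above 0.5 rad).
It also fails if it takes over 64 s, if anything falls off the work surface, if the arm or the gripper's body presses on something with over 40 N, if the wrist force passes 120 N, or if a joint passes its speed limit or range.

## Working session

There is one attempt and no reset: what is moved stays moved. The work goes in short steps, Python scripts to look and compute and a tool call to move; the robot and the scene stay as the last step left them, time stands still between calls to the robot, and variables do not carry over. Pictures are saved under pics/ and viewed, and the job is handed in when it is done.

Besides the shell and the picture viewer there is one more tool, called after ">>>" as name([rows], argument=value, ...), one row to a line, values as JSON. apply_moves: Moves the arm, as the interface text tells. Its arguments: {"type":"object","properties":{"plan":{"type":"array","items":{"type":"object","properties":{"tx":{"type":"number"},"ty":{"type":"number"},"tz":{"type":"number"},"rx":{"type":"number"},"ry":{"type":"number"},"rz":{"type":"number"},"jaw":{"type":"number"}}}},"grip_force":{"type":"number"}},"required":["plan"]}

```bash
ls; mkdir -p pics; cat > h.py <<'E'
import numpy as np,cv2
from rig import env
def cap(name,fn):
    d=env.get_image(name); cv2.imwrite('pics/'+fn,d['image'][:,:,::-1]); np.savez('pics/'+fn[:-4]+'.npz',**{k:d[k] for k in d}); return d
def ray(d,u,v):
    K=np.array(d['intrinsics']);T=np.array(d['world_from_camera'])
    p=np.linalg.inv(K)@[u,v,1]; r=T[:3,:3]@np.array([p[0],-p[1],-p[2]]); return T[:3,3],r/np.linalg.norm(r)
def onz(d,u,v,z):
    o,r=ray(d,u,v); return o+r*(z-o[2])/r[2]
def proj(d,P):
    K=np.array(d['intrinsics']);T=np.array(d['world_from_camera'])
    c=T[:3,:3].T@(np.array(P)-T[:3,3]); q=K@[c[0],-c[1],-c[2]]; return q[:2]/q[2]
def tri(a,ua,b,ub):
    o1,r1=ray(a,*ua);o2,r2=ray(b,*ub)
    A=np.stack([r1,-r2],1);s=np.linalg.lstsq(A,o2-o1,rcond=None)[0]
    p,q=o1+s[0]*r1,o2+s[1]*r2; return (p+q)/2,np.linalg.norm(p-q)
E
python3 - <<'E'
from h import *
for n in('scene','top'):
    d=cap(n,n+'0.png'); print([k for k in d]); print(np.round(d['world_from_camera'],3),d['intrinsics'])
s=env.observe();print(s)
E
```

```text
pics
['image', 'intrinsics', 'world_from_camera']
[[ 0.099 -0.832  0.546  1.285]
 [ 0.995  0.091 -0.042 -0.083]
 [-0.015  0.548  0.837  1.271]
 [ 0.     0.     0.     1.   ]] [[470.96756561   0.         318.07970245]
 [  0.         470.96756561 238.33357719]
 [  0.           0.           1.        ]]
['image', 'intrinsics', 'world_from_camera']
[[-0.004  0.991 -0.133  0.313]
 [-1.    -0.006 -0.016 -0.025]
 [-0.017  0.133  0.991  1.421]
 [ 0.     0.     0.     1.   ]] [[525.92591435   0.         322.27788778]
 [  0.         525.92591435 235.9280599 ]
 [  0.           0.           1.        ]]
{'time_s': 0.1, 'q': array([ 5.32678268e+01,  2.18376397e+01,  7.43779706e+01,  1.18699495e-03,
        8.38579136e+01, -1.23351181e+01]), 'qvel': array([-0.02089825, -0.08039737, -0.20347814,  0.03817756, -0.02457988,
       -0.02881816]), 'joint_efforts': array([ 3.33157994e-03, -4.49224269e+01, -2.31658351e+01, -2.51606234e-04,
        3.67835673e-03, -7.26579901e-05]), 'position': array([0.22701976, 0.50068616, 0.2307831 ]), 'tool_rot': array([[-9.10703856e-01,  4.13059162e-01, -7.83978602e-04],
       [ 4.13059801e-01,  9.10703337e-01, -1.01611576e-03],
       [ 2.94256002e-04, -1.24921059e-03, -9.99999176e-01]]), 'ft_force': array([-0.04567388, -0.20045147,  0.50381953]), 'wrist_torque': array([-0.0480769 ,  0.03506219, -0.06225562]), 'grip_width': 0.08594855367048725}
```

View pics/scene0.png

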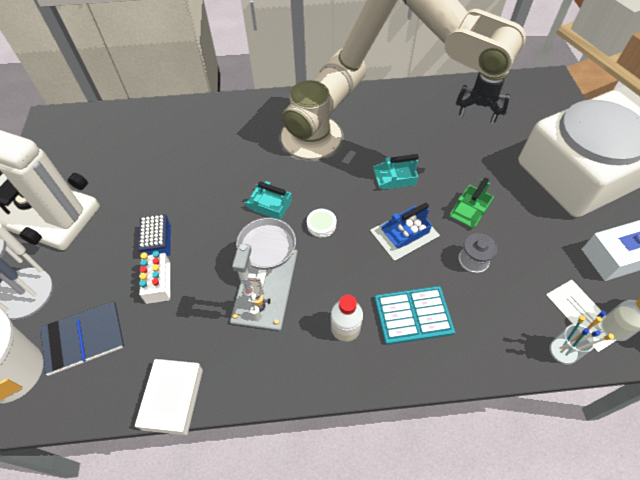

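View pics/top0.png

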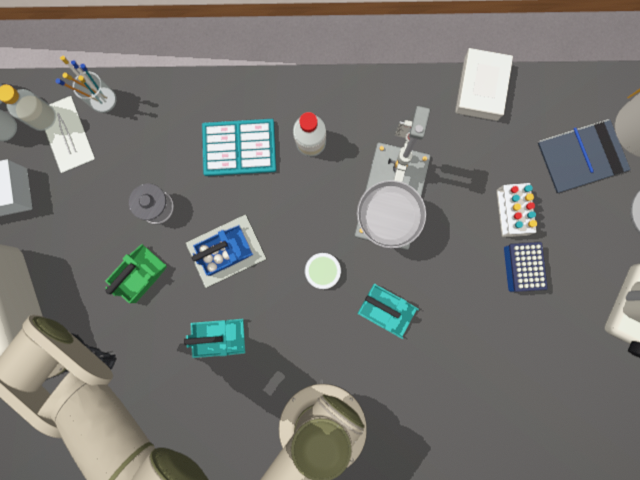

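The top view has world +x up and −y to the right. The blue scoop sits on its mat near (224,251) and the pan is near (391,214). I'll zoom in on both.

```bash
python3 - <<'E'
import cv2,numpy as np
a=cv2.imread('pics/top0.png');b=cv2.imread('pics/scene0.png')
x=cv2.resize(a[205:295,175:275],None,fx=5,fy=5,interpolation=cv2.INTER_CUBIC)
y=cv2.resize(b[185:265,360:450],None,fx=5,fy=5,interpolation=cv2.INTER_CUBIC)[:400]
c=np.zeros((450,950,3),np.uint8);c[:450,:500]=x;c[:400,500:]=y
cv2.imwrite('pics/z0.png',cv2.resize(c,(800,379)))
x=cv2.resize(a[90:260,340:450],None,fx=3,fy=3,interpolation=cv2.INTER_CUBIC)
y=cv2.resize(b[205:340,215:315],None,fx=4,fy=4,interpolation=cv2.INTER_CUBIC)
c=np.zeros((540,740,3),np.uint8);c[:510,:330]=x;c[:540,335:735]=y
cv2.imwrite('pics/z1.png',c)
E
```

```text
(no output)
```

View pics/z0.png

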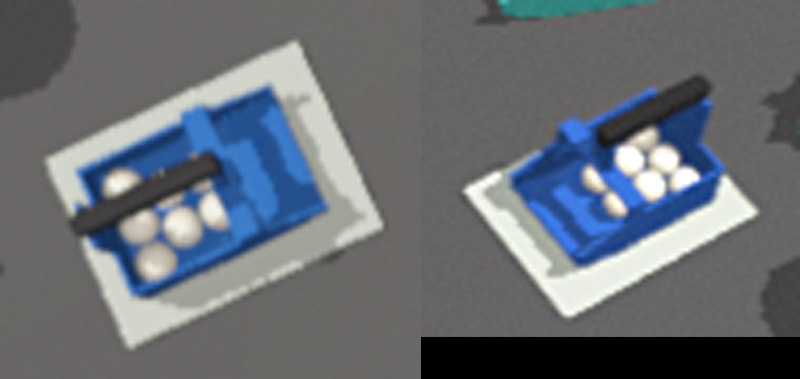

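View pics/z1.png

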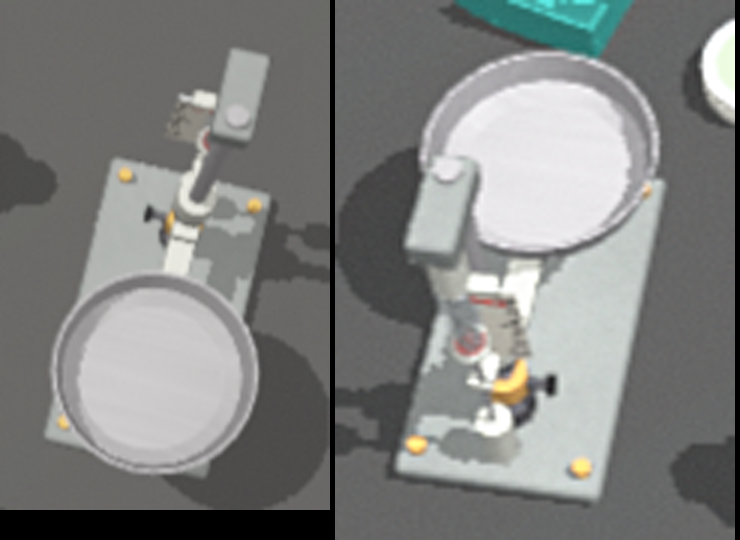

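The scoop's mouth points right in the top view (world −y, slightly +x), roughly toward the pan. The column stands on the +x side of the pan. Next I'll measure the grip, mat and pan.

```bash
cat > m.py <<'E'
from h import *
def L(f): return dict(np.load(f'pics/{f}.npz'))
def blob(m,x0,x1,y0,y1):
    z=np.zeros_like(m);z[y0:y1,x0:x1]=m[y0:y1,x0:x1]
    n,l,s,c=cv2.connectedComponentsWithStats(z); i=1+np.argmax(s[1:,4]); return (l==i).astype(np.uint8)
E
python3 - <<'E'
from m import *
t=L('top0');s=L('scene0')
R={}
for n,d,box in(('t',t,(180,235,235,275)),('s',s,(380,445,195,240))):
    im=d['image'].astype(int)
    m=((im.max(2)<50)).astype(np.uint8)
    b=blob(m,*box); cs=cv2.findContours(b,0,2)[0]; r=cv2.minAreaRect(max(cs,key=cv2.contourArea)); p=cv2.boxPoints(r)
    print(n,r,b.sum())
    # ends
    e=[(p[i]+p[(i+1)%4])/2 for i in range(4)]
    l=[np.linalg.norm(e[0]-e[2]),np.linalg.norm(e[1]-e[3])]
    R[n]=(e[0],e[2]) if l[0]>l[1] else (e[1],e[3])
    R[n]=sorted(R[n],key=lambda q:q[0])
    print(R[n])
for i in(0,1):print(tri(t,R['t'][i],s,R['s'][i]))
print('mid',tri(t,sum(R['t'])/2,s,sum(R['s'])/2))
# mat
for d,box in((t,(180,270,210,290)),(s,(365,445,200,262))):
    im=d['image'].astype(int)
    m=((im.min(2)>120)).astype(np.uint8); m[im[:,:,2]>im[:,:,0]+40]=0
    b=blob(m,*box);c=cv2.findContours(b,0,2)[0];h=cv2.convexHull(max(c,key=cv2.contourArea))
    h=cv2.approxPolyDP(h,4,True)[:,0];print('mat',h.tolist());
    w=np.array([onz(d,*q,.004) for q in h.astype(float)]);print(np.round(w,3),w.mean(0))
# pan rim
for d,box in((t,(350,435,175,255)),(s,(230,302,215,275))):
    im=d['image'];g=cv2.cvtColor(im,cv2.COLOR_RGB2HSV);
    print(im[214,391],im[180:188,391].tolist() if d is t else '')
    for z in(.137,):print(proj(d,[.3,-.15,z]))
E
```

```text
t ((200.10003662109375, 257.7000427246094), (0.44721341133117676, 6.708203315734863), 63.43495178222656) 7
[array([197.10004, 259.20004], dtype=float32), array([203.10004, 256.20004], dtype=float32)]
s ((414.8102722167969, 212.77587890625), (3.528211832046509, 27.668607711791992), 68.19859313964844) 48
[array([401.96545, 217.9138 ], dtype=float32), array([427.6551 , 207.63795], dtype=float32)]
(array([0.4349153 , 0.28845348, 0.05123827]), np.float64(0.0725544185903337))
(array([0.44187651, 0.31229128, 0.09548461]), np.float64(0.025120451388448425))
mid (array([0.4375095 , 0.30145749, 0.07063213]), np.float64(0.022910273158280817))
mat [[245, 214], [265, 259], [205, 287], [185, 243]]
[[0.564 0.21  0.004]
 [0.44  0.153 0.004]
 [0.366 0.315 0.004]
 [0.485 0.372 0.004]] [0.4638412  0.26249935 0.004     ]
mat [[439, 235], [394, 260], [370, 229], [386, 221], [432, 226]]
[[0.487 0.369 0.004]
 [0.564 0.208 0.004]
 [0.44  0.152 0.004]
 [0.414 0.209 0.004]
 [0.45  0.354 0.004]] [0.47112886 0.25841636 0.004     ]
[204 201 202] [[191, 191, 190], [169, 166, 167], [129, 127, 127], [125, 123, 123], [125, 124, 124], [132, 130, 131], [177, 174, 175], [195, 192, 193]]
[383.06000155 311.38582574]
[104 102 102] 
[271.27386037 177.34476621]
```

```bash
python3 - <<'E'
from m import *
t=L('top0');s=L('scene0')
print(t['image'][240:264,188:232:1].max(2))
print(s['image'][202:222:1,398:434].max(2))
E
```

```text
[[108 122 164 ... 199 200 199]
 [164 193 204 ... 200 201 200]
 [205 215 213 ... 185 199 200]
 ...
 [105 106 106 ... 159 175 192]
 [106 106 106 ... 171 177 186]
 [106 106 106 ... 186 169 157]]
[[101 103 102 102 103 103 102 103 103 103 101 102 102 100 104 100 103 104
  102 103 102 102 103 103 105 105  98  92  91  98 106 102 104 102 105 102]
 [103 103 101 104 102 100 103 103 101 100 103 100 101 103 100 103 104 103
  101 101 104 103 105 103 109 106  67  53  63  81  99 104 104 103 102 102]
 [ 99 105 101 102 104 101 102 101 104 101 100 103 103 103 103 100 103 104
  102 106 104 103  97  86  68  55  55  54  50  56  82  98 102 101 103 101]
 [102 102 102 101 102 102 105 104 102 104 105 102 103 103 106 110 130 126
  106 103  97  86  67  54  55  56  55  58  56  51  64  88 106 103 105 101]
 [100 102 101 104 103 102 102 101 105 101 102 102 105 105 123 161 205 183
  107  88  62  53  49  53  57  59  57  50  51  46  67  94 106 105 101 103]
 [104 102 102 102 102 104 103 102 103 103 104 105 118 150 186 189 182 151
   85  61  54  54  56  57  56  52  52  44  35  51  86 103 105 100 101 103]
 [102 101 102 
[... 1372 characters left out ...]
  76 134 205 246 237 221 186
  125 108 106 109 107 110 107 110 108 114 116 104 104 103 102 100 101 104]
 [165 160 145 104  41  28  32  31  41  59  87 154 207 222 229 221 207 173
  123 113 112 106 107 107 109 107 110 125 129 110 105 105 102 103 101 105]
 [157 159 144 111  73  35  40  77 113 150 180 211 214 195 198 196 186 164
  152 157 142 124 108 107 108 110 109 138 166 154 114 102 101 101 102 103]
 [158 159 140 112 100  81  84 143 197 255 255 255 255 214 164 161 171 206
  241 246 235 197 130 106 107 108 107 112 138 171 158 112 105 103 102 102]
 [141 152 136 112 106 106 110 131 193 255 255 255 255 255 174 128 181 239
  255 255 251 249 209 116 103 107 108 104 111 155 188 154 107 104 101 103]]
```

```bash
python3 - <<'E'
from m import *
t=L('top0');s=L('scene0')
R={}
for n,d,box,lo,hi in(('t',t,(180,235,235,275),0,75),('s',s,(398,435,200,224),46,70)):
    im=d['image'].max(2).astype(int)
    m=((im>=lo)&(im<hi)).astype(np.uint8)
    b=blob(m,*box); ys,xs=np.nonzero(b)
    c=max(cv2.findContours(b,0,2)[0],key=cv2.contourArea); r=cv2.minAreaRect(c); p=cv2.boxPoints(r)
    e=[(p[i]+p[(i+1)%4])/2 for i in range(4)]
    l=[np.linalg.norm(e[0]-e[2]),np.linalg.norm(e[1]-e[3])]
    E=(e[0],e[2]) if l[0]>l[1] else (e[1],e[3])
    R[n]=sorted(E,key=lambda q:q[0]); print(n,r,b.sum(),R[n])
A=tri(t,R['t'][0],s,R['s'][1]);B=tri(t,R['t'][1],s,R['s'][0]);print(A,B)
mid=tri(t,sum(R['t'])/2,s,sum(R['s'])/2);print('mid',mid)
for e in R['t']: print(onz(t,*e,.109))
for e in R['s']: print(onz(s,*e,.109))
# pan rim: ellipse of bright-ish on bench
for d,box in((t,(350,440,175,255)),(s,(232,302,215,277))):
    im=d['image'].max(2).astype(int)
    print(im[box[2]:box[3]:3,box[0]:box[1]:3])if 0 else 0
    if d is t: print(im[214,352:364],im[214,420:432],im[240:252,391],im[178:188,391])
E
```

```text
t ((208.90000915527344, 250.8000030517578), (6.708203315734863, 37.565940856933594), 63.43495178222656) 204 [array([192.1, 259.2], dtype=float32), array([225.70001, 242.4    ], dtype=float32)]
s ((415.34393310546875, 210.6305389404297), (5.586608409881592, 27.61380958557129), 61.38954162597656) 108 [array([403.2229, 217.242 ], dtype=float32), array([427.46497, 204.01907], dtype=float32)]
(array([0.43200149, 0.32566612, 0.10196295]), np.float64(0.00019499745409885488)) (array([0.47410891, 0.24106429, 0.10283188]), np.float64(8.415855401293934e-05))
mid (array([0.45303389, 0.28327142, 0.1021166 ]), np.float64(0.00035893818781417523))
[0.43135342 0.32369239 0.109     ]
[0.47335855 0.23985927 0.109     ]
[0.47839414 0.2393101  0.109     ]
[0.43712834 0.3233083  0.109     ]
[106 107 107 107 126 165 175 127 129 155 154 154] [179 148 147 149 165 186 113  76  76  77  77  77] [189 186 188 188 175 147 165 158 119 106 106 106] [182 184 191 169 129 125 125 132 177 195]
```

```bash
python3 - <<'E'
from m import *
t=L('top0');s=L('scene0')
c=tri(t,(391.8,214.2),s,(266.3,243));print(c)
for d,e in((t,[(357.7,214),(426,214),(391.8,180.7),(391.8,247.7)]),(s,[(236.5,243),(296,243),(266,218),(266,268)])):
    w=np.array([onz(d,*q,.137) for q in e]);print(np.round(w,4),(w[0]+w[1])/2,(w[2]+w[3])/2)
C=c[0]
# base plate corners via colour
for n,d,k,(x0,x1,y0,y1) in(('t',t,3,(340,450,90,260)),('s',s,4,(215,315,205,340))):
    im=cv2.resize(d['image'][y0:y1,x0:x1,::-1],None,fx=k,fy=k,interpolation=2).copy()
    for r,col in((.085,(0,0,255)),):
        a=np.linspace(0,6.283,60)
        P=[ (proj(d,[C[0]+r*np.cos(q),C[1]+r*np.sin(q),.137])-[x0,y0]+.5)*k for q in a]
        cv2.polylines(im,[np.int32(P)],True,col,1)
    cv2.imwrite(f'pics/ov{n}.png',im)
a=cv2.imread('pics/ovt.png');b=cv2.imread('pics/ovs.png');o=np.zeros((540,740,3),np.uint8);o[:510,:330]=a;o[:540,335:735]=b;cv2.imwrite('pics/ov.png',o)
# base corners from zoom: top: (115,158),(272,197),(45,437),(207,476)
for q in[(115,158),(272,197),(45,437),(207,476)]: print(onz(t,340+q[0]/3,90+q[1]/3,.02))
# column top (235,118) at z .345; bystander positions
print('column top',onz(t,340+235/3,90+118/3,.345))
E
```

```text
(array([ 0.53905135, -0.17648575,  0.12886116]), np.float64(0.001224099314520175))
[[ 0.5387 -0.092   0.137 ]
 [ 0.5375 -0.2604  0.137 ]
 [ 0.6223 -0.178   0.137 ]
 [ 0.4544 -0.1744  0.137 ]] [ 0.53811206 -0.17618518  0.137     ] [ 0.5383285  -0.17616161  0.137     ]
[[ 0.5351 -0.2604  0.137 ]
 [ 0.5537 -0.0905  0.137 ]
 [ 0.4561 -0.1727  0.137 ]
 [ 0.6267 -0.1793  0.137 ]] [ 0.54441253 -0.17544782  0.137     ] [ 0.54139244 -0.17595355  0.137     ]
[ 0.75772197 -0.15724693  0.02      ]
[ 0.71965094 -0.29937464  0.02      ]
[ 0.50034027 -0.09004075  0.02      ]
[ 0.46439561 -0.23371247  0.02      ]
column top [ 0.68280637 -0.21162906  0.345     ]
```

View pics/ov.png

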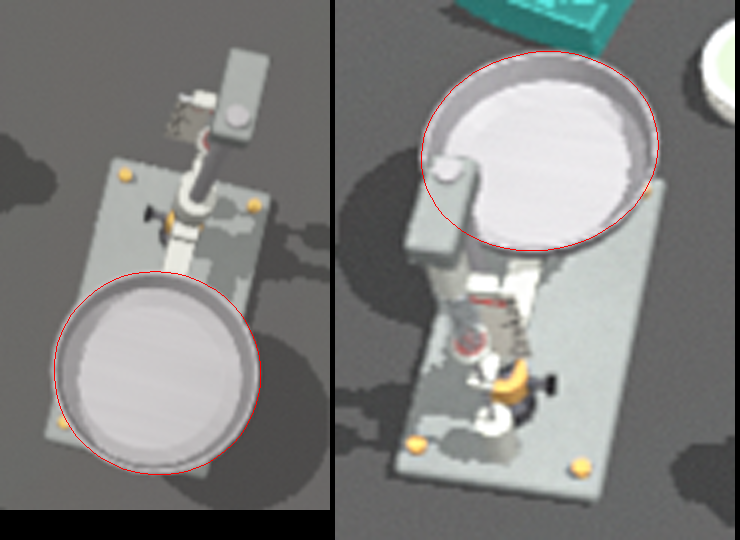

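The scoop's grip centre is near (0.4545, 0.282), with +y at about 116.5°. The mat centre is (0.464, 0.2625). The pan centre is (0.539, −0.176), with its rim at about 0.13–0.137. I'll move above the grip now.

>>> apply_moves([
  {"tx": 40,"ty": -30,"rz": -0.1},
  {"tx": 75,"ty": -68,"rz": -0.25},
  {"tx": 112,"ty": -105,"rz": -0.4},
  {"tx": 150,"ty": -142,"rz": -0.55},
  {"tx": 187,"ty": -180,"rz": -0.682},
  {"tx": 220,"ty": -211,"rz": -0.682},
  {"tx": 227.5,"ty": -218.5,"rz": -0.682},
  {"tx": 227.5,"ty": -218.5,"tz": -40,"rz": -0.682},
  {"tx": 227.5,"ty": -218.5,"tz": -70,"rz": -0.682},
  {"tx": 227.5,"ty": -218.5,"tz": -80,"rz": -0.682},
  {"tx": 227.5,"ty": -218.5,"tz": -80,"rz": -0.682},
], grip_force=50)

```text
validation failed for argument at $.pl...
```

```bash
python3 - <<'E'
from m import *
for n in('scene','top'): cap(n,n+'1.png')
s=env.observe();print(s['position'],s['tool_rot'],s['q'],s['time_s'])
a=cv2.imread('pics/top1.png');b=cv2.imread('pics/scene1.png')
x=cv2.resize(a[190:300,150:290],None,fx=2.8,fy=2.8,interpolation=2)
y=cv2.resize(b[130:270,330:470],None,fx=2.8,fy=2.8,interpolation=2)
o=np.zeros((392,784,3),np.uint8);o[:308,:392]=x;o[:,392:]=y;cv2.imwrite('pics/z2.png',o)
E
```

```text
[0.22707256 0.5007313  0.23092813] [[-9.10705221e-01  4.13056541e-01 -5.43091582e-04]
 [ 4.13056862e-01  9.10704902e-01 -7.80888782e-04]
 [ 1.72044947e-04 -9.35487195e-04 -9.99999548e-01]] [ 5.32676322e+01  2.18298967e+01  7.43656660e+01 -1.83126654e-03
  8.38589052e+01 -1.23351680e+01] 0.2
```

View pics/z2.png

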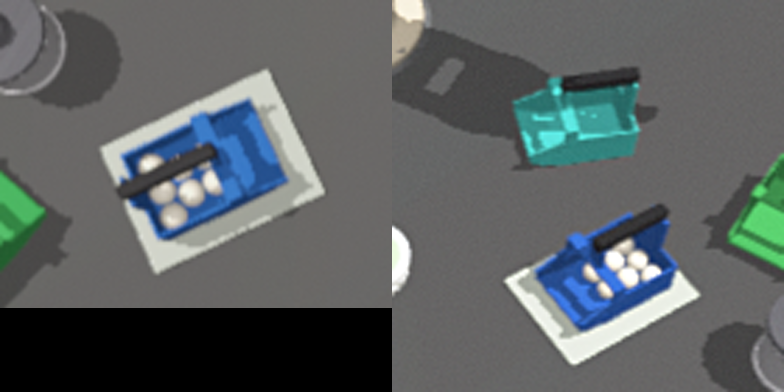

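The move was refused by validation, so nothing moved. I'll fill in every key.

>>> apply_moves([
  {"tx": 40,"ty": -30,"tz": 0,"rx": 0,"ry": 0,"rz": -0.1,"jaw": 1},
  {"tx": 75,"ty": -68,"tz": 0,"rx": 0,"ry": 0,"rz": -0.25,"jaw": 1},
  {"tx": 112,"ty": -105,"tz": 0,"rx": 0,"ry": 0,"rz": -0.4,"jaw": 1},
  {"tx": 150,"ty": -142,"tz": 0,"rx": 0,"ry": 0,"rz": -0.55,"jaw": 1},
  {"tx": 187,"ty": -180,"tz": 0,"rx": 0,"ry": 0,"rz": -0.68,"jaw": 1},
  {"tx": 220,"ty": -211,"tz": 0,"rx": 0,"ry": 0,"rz": -0.68,"jaw": 1},
  {"tx": 228,"ty": -218,"tz": 0,"rx": 0,"ry": 0,"rz": -0.68,"jaw": 1},
  {"tx": 228,"ty": -218,"tz": -40,"rx": 0,"ry": 0,"rz": -0.68,"jaw": 1},
  {"tx": 228,"ty": -218,"tz": -70,"rx": 0,"ry": 0,"rz": -0.68,"jaw": 1},
  {"tx": 228,"ty": -218,"tz": -80,"rx": 0,"ry": 0,"rz": -0.68,"jaw": 1},
  {"tx": 228,"ty": -218,"tz": -80,"rx": 0,"ry": 0,"rz": -0.68,"jaw": 1},
], grip_force=50)

```text
time_s: 1.3
position: [0.4545, 0.283, 0.1502]
tool_rot: [[-0.449, 0.894, -0.003], [0.894, 0.449, -0.001], [0.001, -0.003, -1.0]]
ft_force: [0.5, 1.5, 1.2]
grip_width: 0.0852
```

```bash
cat > look.py <<'E'
from m import *
import sys
def look(k,tb,sb,f):
    for n in('scene','top'): cap(n,f'{n}{k}.png')
    s=env.observe();print(np.round(s['position'],4),np.round(s['tool_rot'],3).tolist(),np.round(s['q'],1),s['time_s'],s['ft_force'],s['grip_width'])
    a=cv2.imread(f'pics/top{k}.png');b=cv2.imread(f'pics/scene{k}.png')
    x=cv2.resize(a[tb[2]:tb[3],tb[0]:tb[1]],(395,int(395*(tb[3]-tb[2])/(tb[1]-tb[0]))),interpolation=2)
    y=cv2.resize(b[sb[2]:sb[3],sb[0]:sb[1]],(395,int(395*(sb[3]-sb[2])/(sb[1]-sb[0]))),interpolation=2)
    o=np.zeros((max(len(x),len(y)),795,3),np.uint8);o[:len(x),:395]=x;o[:len(y),400:]=y;cv2.imwrite(f'pics/z{k}.png',o)
E
python3 -c "
from look import *
look('_2',(150,290,190,300),(330,470,130,270),0)"
```

```text
[0.4555 0.2833 0.1523] [[-0.449, 0.894, 0.001], [0.894, 0.449, 0.001], [-0.0, 0.001, -1.0]] [19.2 24.5 83.9  0.  71.4 -7.5] 1.4 [-0.52409403 -0.05811173  1.31145655] 0.08521683909359379
```

View pics/z_2.png

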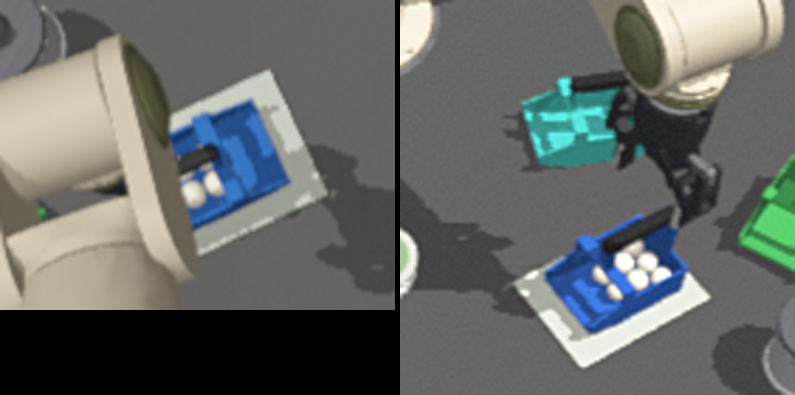

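```bash
python3 - <<'E'
from m import *
s=L('scene_2')
for P in([.4555,.2833,.152],[.4555,.2833,.109],[.4555+.894*.0426,.2833+.449*.0426,.165],[.4555-.894*.0426,.2833-.449*.0426,.165]):
    p=proj(s,P);print(p,(p-[330,130])*395/140+[400,0])
E
```

```text
[418.23197343 201.30009281] [648.94021074 201.16811901]
[415.93876036 209.92228849] [642.47007387 225.49502823]
[428.23209254 208.28766758] [677.15483253 220.88306211]
[409.92766356 189.19781509] [625.51019363 167.02240687]
```

The projected TCP lands on the bar's middle. I'll descend and close.

>>> apply_moves([
  {"tx": 0,"ty": 0,"tz": -30,"rx": 0,"ry": 0,"rz": 0,"jaw": 1},
  {"tx": 0,"ty": 0,"tz": -55,"rx": 0,"ry": 0,"rz": 0,"jaw": 1},
  {"tx": 0,"ty": 0,"tz": -70,"rx": 0,"ry": 0,"rz": 0,"jaw": 1},
  {"tx": 0,"ty": 0,"tz": -74,"rx": 0,"ry": 0,"rz": 0,"jaw": 1},
  {"tx": 0,"ty": 0,"tz": -74,"rx": 0,"ry": 0,"rz": 0,"jaw": 0.2},
  {"tx": 0,"ty": 0,"tz": -74,"rx": 0,"ry": 0,"rz": 0,"jaw": -0.2},
  {"tx": 0,"ty": 0,"tz": -74,"rx": 0,"ry": 0,"rz": 0,"jaw": -0.5},
  {"tx": 0,"ty": 0,"tz": -74,"rx": 0,"ry": 0,"rz": 0,"jaw": -1},
  {"tx": 0,"ty": 0,"tz": -74,"rx": 0,"ry": 0,"rz": 0,"jaw": -1},
  {"tx": 0,"ty": 0,"tz": -74,"rx": 0,"ry": 0,"rz": 0,"jaw": -1},
  {"tx": 0,"ty": 0,"tz": -74,"rx": 0,"ry": 0,"rz": 0,"jaw": -1},
], grip_force=60)

```text
time_s: 2.5
position: [0.4556, 0.2833, 0.0786]
tool_rot: [[-0.449, 0.893, 0.002], [0.893, 0.449, 0.001], [-0.0, 0.002, -1.0]]
ft_force: [-1.3, -1.5, 3.8]
grip_width: 0.0155
```

```bash
python3 -c "
from look import *
look('_3',(150,290,190,300),(330,470,130,270),0)"
```

```text
[0.4556 0.2833 0.0786] [[-0.449, 0.894, 0.002], [0.894, 0.449, 0.001], [-0.0, 0.002, -1.0]] [19.2 29.7 89.3 -0.  60.9 -7.5] 2.6 [-1.50618048 -1.6052073   4.70344097] 0.015235021946572535
```

View pics/z_3.png

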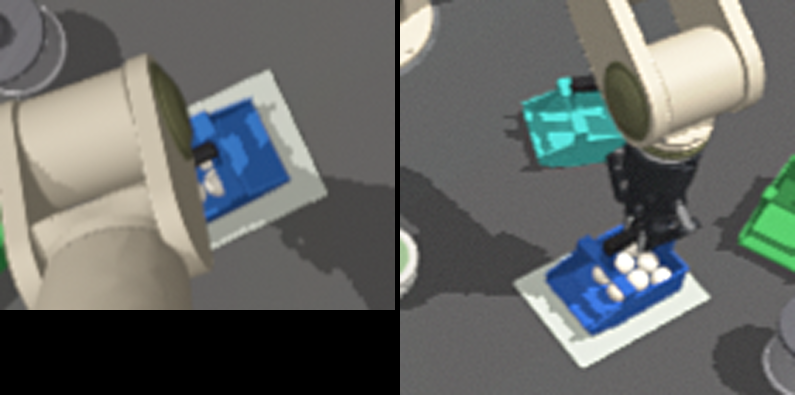

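Gripped with width 15.5 mm, and the scoop has not shifted. I'll lift gently.

>>> apply_moves([
  {"tx": 0,"ty": 0,"tz": 6,"rx": 0,"ry": 0,"rz": 0,"jaw": -1},
  {"tx": 0,"ty": 0,"tz": 16,"rx": 0,"ry": 0,"rz": 0,"jaw": -1},
  {"tx": 0,"ty": 0,"tz": 30,"rx": 0,"ry": 0,"rz": 0,"jaw": -1},
  {"tx": 0,"ty": 0,"tz": 46,"rx": 0,"ry": 0,"rz": 0,"jaw": -1},
  {"tx": 0,"ty": 0,"tz": 62,"rx": 0,"ry": 0,"rz": 0,"jaw": -1},
  {"tx": 0,"ty": 0,"tz": 78,"rx": 0,"ry": 0,"rz": 0,"jaw": -1},
  {"tx": 0,"ty": 0,"tz": 94,"rx": 0,"ry": 0,"rz": 0,"jaw": -1},
  {"tx": 0,"ty": 0,"tz": 110,"rx": 0,"ry": 0,"rz": 0,"jaw": -1},
  {"tx": 0,"ty": 0,"tz": 126,"rx": 0,"ry": 0,"rz": 0,"jaw": -1},
  {"tx": 0,"ty": 0,"tz": 142,"rx": 0,"ry": 0,"rz": 0,"jaw": -1},
  {"tx": 0,"ty": 0,"tz": 150,"rx": 0,"ry": 0,"rz": 0,"jaw": -1},
  {"tx": 0,"ty": 0,"tz": 150,"rx": 0,"ry": 0,"rz": 0,"jaw": -1},
])

```text
time_s: 3.8
position: [0.4558, 0.2834, 0.2296]
tool_rot: [[-0.449, 0.893, 0.003], [0.893, 0.449, 0.001], [-0.0, 0.004, -1.0]]
ft_force: [-0.1, -0.3, -3.6]
grip_width: 0.0152
```

```bash
python3 -c "
from look import *
look('_4',(150,290,190,300),(330,470,80,220),0)"
```

```text
[0.4553 0.2832 0.228 ] [[-0.449, 0.893, 0.0], [0.893, 0.449, 0.0], [-0.0, 0.0, -1.0]] [19.2 20.5 76.9  0.  82.5 -7.5] 3.9 [ 1.2846513  -0.47933386 -3.30129297] 0.015039640015330705
```

View pics/z_4.png

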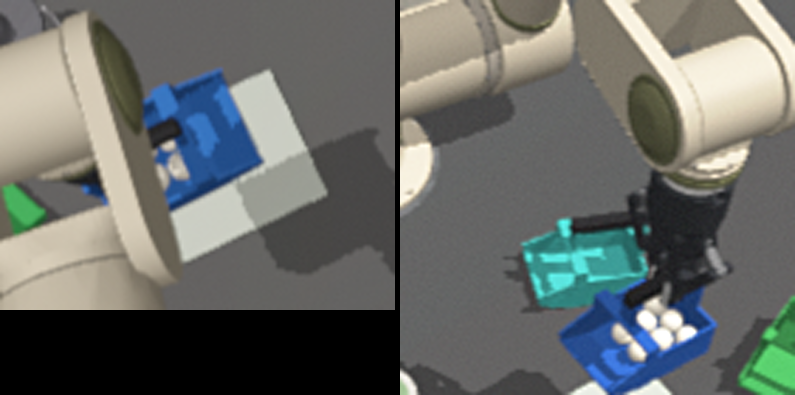

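```bash
cat >> m.py <<'E'
def scoop_pts(s,pts,g=(0,18.5,98)):
    # tool->scoop: tool y = scoop x ; tool z=-scoop z ; tool x = scoop y
    R=np.array(s['tool_rot']);p=np.array(s['position'])-.019*R[:,2]
    S=np.stack([R[:,1],R[:,0],-R[:,2]],1)
    return [p+S@((np.array(q)-g)/1000.) for q in pts]
E
python3 - <<'E'
from m import *
s=env.observe()
t=L('top_4');c=L('scene_4')
for q,P in zip(['lip','c+','c-'],scoop_pts(s,[(0,-68,16),(44,-68,30),(-44,-68,30)])):
    a=proj(t,P);b=proj(c,P);print(q,np.round(P,4),(a-[150,190])*395/140,(b-[330,80])*395/140+[400,0])
E
```

```text
lip [0.4941 0.2059 0.165 ] [240.49893317 115.67464798] [585.06986576 370.63551364]
c+ [0.5335 0.2257 0.179 ] [215.21443208  67.80707115] [613.5581588 391.8600554]
c- [0.4548 0.1862 0.179 ] [260.00354935 159.27577495] [560.74664105 333.96428455]
```

```bash
cat > plan.py <<'E'
from m import *
from scipy.spatial.transform import Rotation as Ro
C=np.array([.539,-.176])
def pose(ang,dist,zl,th,lat=0):
    # ang: scoop +y direction deg; dist: lip behind centre; th tilt deg
    a=np.radians(ang);y=np.array([np.cos(a),np.sin(a),0]);x=np.array([y[1],-y[0],0]);z=np.array([0,0,1.])
    S0=np.stack([x,y,z],1)
    S=Ro.from_rotvec(x*np.radians(th)).as_matrix()@S0   # about +x: y->+z, so mouth(-y)-> down
    lip=np.array([*(C+dist*y[:2]+lat*x[:2]),zl])
    G=lip+S@(np.array([0,86.5,82])/1000)
    R=np.stack([S[:,1],S[:,0],-S[:,2]],1)
    return G+.019*R[:,2],R
def rel(p,R,s=None):
    s=s or env.observe();T=np.array(s['tool_rot'])
    d=(p-s['position'])*1000; r=Ro.from_matrix(R@T.T).as_rotvec()
    return np.round(d).tolist(),np.round(r,3).tolist()
E
python3 - <<'E'
from plan import *
t=L('top0')
print('bottle',onz(t,308,122,.169),tri(t,(308,122),L('scene0'),(347.5,304)))
for a in[(76.5,.15,.20,0),(76.5,.048,.172,0),(76.5,.048,.165,15),(76.5,.048,.16,25),(76.5,.048,.16,35),(76.5,.048,.16,45)]:
    p,R=pose(*a);print(a,np.round(p,4),rel(p,R))
E
```

```text
bottle [0.76487407 0.02953076 0.169     ] (array([0.76873852, 0.02920671, 0.15809542]), np.float64(0.0016093449568799012))
(76.5, 0.15, 0.2, 0) [0.5942 0.054  0.263 ] ([139.0, -229.0, 35.0], [-0.0, 0.0, -0.701])
(76.5, 0.048, 0.172, 0) [ 0.5704 -0.0452  0.235 ] ([115.0, -328.0, 7.0], [-0.0, 0.0, -0.701])
(76.5, 0.048, 0.165, 15) [ 0.5659 -0.0639  0.2482] ([111.0, -347.0, 20.0], [0.265, 0.031, -0.697])
(76.5, 0.048, 0.16, 25) [ 0.5623 -0.079   0.2537] ([107.0, -362.0, 26.0], [0.442, 0.052, -0.69])
(76.5, 0.048, 0.16, 35) [ 0.5583 -0.0956  0.2612] ([103.0, -379.0, 33.0], [0.619, 0.072, -0.679])
(76.5, 0.048, 0.16, 45) [ 0.5541 -0.1132  0.2657] ([99.0, -396.0, 38.0], [0.796, 0.092, -0.664])
```

>>> apply_moves([
  {"tx": 1,"ty": -1,"tz": 0,"rx": 0,"ry": 0,"rz": -0.005,"jaw": -1},
  {"tx": 4,"ty": -6,"tz": 2,"rx": 0,"ry": 0,"rz": -0.018,"jaw": -1},
  {"tx": 9,"ty": -15,"tz": 4,"rx": 0,"ry": 0,"rz": -0.045,"jaw": -1},
  {"tx": 16,"ty": -27,"tz": 8,"rx": 0,"ry": 0,"rz": -0.08,"jaw": -1},
  {"tx": 25,"ty": -41,"tz": 12,"rx": 0,"ry": 0,"rz": -0.122,"jaw": -1},
  {"tx": 34,"ty": -55,"tz": 17,"rx": 0,"ry": 0,"rz": -0.168,"jaw": -1},
  {"tx": 43,"ty": -70,"tz": 21,"rx": 0,"ry": 0,"rz": -0.213,"jaw": -1},
  {"tx": 51,"ty": -84,"tz": 26,"rx": 0,"ry": 0,"rz": -0.255,"jaw": -1},
  {"tx": 59,"ty": -97,"tz": 29,"rx": 0,"ry": 0,"rz": -0.294,"jaw": -1},
  {"tx": 65,"ty": -107,"tz": 33,"rx": 0,"ry": 0,"rz": -0.325,"jaw": -1},
  {"tx": 69,"ty": -113,"tz": 35,"rx": 0,"ry": 0,"rz": -0.343,"jaw": -1},
  {"tx": 70,"ty": -115,"tz": 35,"rx": 0,"ry": 0,"rz": -0.35,"jaw": -1},
])

```text
time_s: 5.1
position: [0.5258, 0.1676, 0.2632]
tool_rot: [[-0.114, 0.993, 0.001], [0.993, 0.114, 0.0], [0.0, 0.001, -1.0]]
ft_force: [-0.5, 0.4, -2.6]
grip_width: 0.0148
```

>>> apply_moves([
  {"tx": 1,"ty": -1,"tz": 0,"rx": 0,"ry": 0,"rz": -0.005,"jaw": -1},
  {"tx": 4,"ty": -6,"tz": 0,"rx": 0,"ry": 0,"rz": -0.018,"jaw": -1},
  {"tx": 9,"ty": -15,"tz": 0,"rx": 0,"ry": 0,"rz": -0.045,"jaw": -1},
  {"tx": 16,"ty": -27,"tz": 0,"rx": 0,"ry": 0,"rz": -0.08,"jaw": -1},
  {"tx": 25,"ty": -41,"tz": 0,"rx": 0,"ry": 0,"rz": -0.122,"jaw": -1},
  {"tx": 34,"ty": -55,"tz": 0,"rx": 0,"ry": 0,"rz": -0.168,"jaw": -1},
  {"tx": 43,"ty": -70,"tz": 0,"rx": 0,"ry": 0,"rz": -0.213,"jaw": -1},
  {"tx": 51,"ty": -84,"tz": 0,"rx": 0,"ry": 0,"rz": -0.255,"jaw": -1},
  {"tx": 59,"ty": -97,"tz": 0,"rx": 0,"ry": 0,"rz": -0.294,"jaw": -1},
  {"tx": 65,"ty": -107,"tz": 0,"rx": 0,"ry": 0,"rz": -0.325,"jaw": -1},
  {"tx": 68,"ty": -112,"tz": 0,"rx": 0,"ry": 0,"rz": -0.343,"jaw": -1},
  {"tx": 69,"ty": -114,"tz": 0,"rx": 0,"ry": 0,"rz": -0.35,"jaw": -1},
])

```text
time_s: 6.3
position: [0.595, 0.0532, 0.2631]
tool_rot: [[0.235, 0.972, 0.001], [0.972, -0.235, -0.0], [0.0, 0.001, -1.0]]
ft_force: [1.0, 0.0, -3.2]
grip_width: 0.015
```

```bash
python3 -c "
from look import *
look('_5',(250,450,150,310),(200,400,80,260),0)
from plan import *
for q,P in zip(['lip','c+','c-'],scoop_pts(env.observe(),[(0,-68,16),(44,-68,30),(-44,-68,30)])):
    print(q,np.round(P,4),proj(L('top_5'),P),proj(L('scene_5'),P))
"
```

```text
[0.5947 0.0537 0.2632] [[0.234, 0.972, 0.001], [0.972, -0.234, -0.0], [0.0, 0.001, -1.0]] [-6.2 25.6 62.9  0.  91.4  7.3] 6.4 [-0.87596117 -0.48632814 -3.30952114] 0.01534945811407195
lip [ 0.5746 -0.0304  0.2002] [332.76706579 194.60393332] [317.25602254 234.91101307]
c+ [ 0.6173 -0.0407  0.2142] [337.03615831 175.46189829] [314.89955607 245.66484687]
c- [ 0.5318 -0.0201  0.2141] [328.49022093 211.39595875] [319.36170515 218.92206818]
```

View pics/z_5.png

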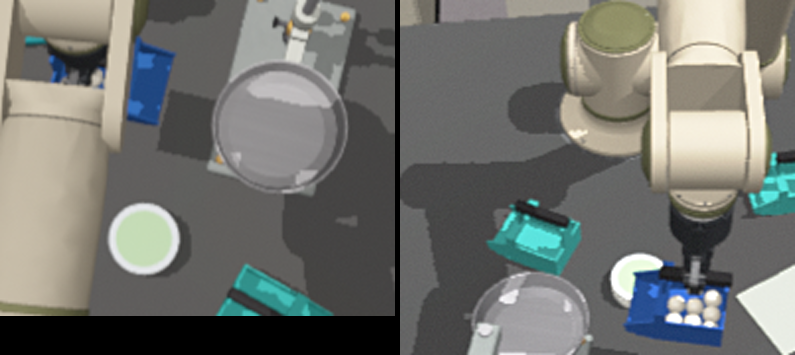

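The seven balls lie quietly in the scoop, and its lip at (0.575, −0.030) is clear of the pan. I'll compute the approach and the tilt sequence.

```bash
python3 - <<'E'
from plan import *
s=env.observe()
for a in[(76.5,.05,.175,0),(76.5,.05,.165,8),(76.5,.05,.16,16),(76.5,.05,.16,20),(76.5,.05,.16,24),(76.5,.05,.16,28),(76.5,.05,.16,32),(76.5,.05,.16,36)]:
    p,R=pose(*a);print(a,np.round(p,4),rel(p,R,s))
E
```

```text
(76.5, 0.05, 0.175, 0) [ 0.5709 -0.0433  0.238 ] ([-24.0, -97.0, -25.0], [0.0, 0.001, 0.0])
(76.5, 0.05, 0.165, 8) [ 0.5686 -0.0526  0.2394] ([-26.0, -106.0, -24.0], [0.136, -0.032, 0.0])
(76.5, 0.05, 0.16, 16) [ 0.566  -0.0634  0.2444] ([-29.0, -117.0, -19.0], [0.272, -0.065, 0.0])
(76.5, 0.05, 0.16, 20) [ 0.5646 -0.0693  0.2488] ([-30.0, -123.0, -14.0], [0.339, -0.081, 0.0])
(76.5, 0.05, 0.16, 24) [ 0.5631 -0.0755  0.2527] ([-32.0, -129.0, -10.0], [0.407, -0.097, 0.0])
(76.5, 0.05, 0.16, 28) [ 0.5616 -0.0819  0.2562] ([-33.0, -136.0, -7.0], [0.475, -0.113, 0.0])
(76.5, 0.05, 0.16, 32) [ 0.56   -0.0885  0.2593] ([-35.0, -142.0, -4.0], [0.543, -0.13, 0.0])
(76.5, 0.05, 0.16, 36) [ 0.5584 -0.0953  0.2618] ([-36.0, -149.0, -1.0], [0.611, -0.146, 0.0])
```

>>> apply_moves([
  {"tx": 0,"ty": -1,"tz": 0,"rx": 0,"ry": 0,"rz": 0,"jaw": -1},
  {"tx": -1,"ty": -5,"tz": -1,"rx": 0,"ry": 0,"rz": 0,"jaw": -1},
  {"tx": -3,"ty": -13,"tz": -3,"rx": 0,"ry": 0,"rz": 0,"jaw": -1},
  {"tx": -5,"ty": -22,"tz": -6,"rx": 0,"ry": 0,"rz": 0,"jaw": -1},
  {"tx": -8,"ty": -34,"tz": -9,"rx": 0,"ry": 0,"rz": 0,"jaw": -1},
  {"tx": -11,"ty": -47,"tz": -12,"rx": 0,"ry": 0,"rz": 0,"jaw": -1},
  {"tx": -14,"ty": -59,"tz": -15,"rx": 0,"ry": 0,"rz": 0,"jaw": -1},
  {"tx": -17,"ty": -71,"tz": -18,"rx": 0,"ry": 0,"rz": 0,"jaw": -1},
  {"tx": -19,"ty": -82,"tz": -21,"rx": 0,"ry": 0,"rz": 0,"jaw": -1},
  {"tx": -22,"ty": -91,"tz": -24,"rx": 0,"ry": 0,"rz": 0,"jaw": -1},
  {"tx": -23,"ty": -95,"tz": -25,"rx": 0,"ry": 0,"rz": 0,"jaw": -1},
  {"tx": -23,"ty": -97,"tz": -25,"rx": 0,"ry": 0,"rz": 0,"jaw": -1},
])

```text
time_s: 7.6
position: [0.5716, -0.0437, 0.238]
tool_rot: [[0.234, 0.972, 0.0], [0.972, -0.234, 0.0], [0.0, 0.0, -1.0]]
ft_force: [0.1, -0.2, -2.4]
grip_width: 0.0152
```

```bash
python3 -c "
from look import *
look('_6',(250,450,150,310),(200,400,80,260),0)
from plan import *
s=env.observe()
for a in[(76.5,.05,.175,0),(76.5,.05,.17,6),(76.5,.05,.165,12),(76.5,.05,.16,16),(76.5,.05,.16,20),(76.5,.05,.16,24),(76.5,.05,.16,28),(76.5,.05,.16,32),(76.5,.05,.16,36)]:
    p,R=pose(*a);print(a,np.round(p,4),rel(p,R,s))
"
```

```text
[ 0.5718 -0.0433  0.2383] [[0.234, 0.972, 0.001], [0.972, -0.234, -0.0], [0.0, 0.001, -1.0]] [-16.2  23.9  69.8   0.   86.3  -2.7] 7.7 [ 0.00410036  0.24395632 -3.53390337] 0.015307728221242956
(76.5, 0.05, 0.175, 0) [ 0.5709 -0.0433  0.238 ] ([-1.0, 0.0, -0.0], [0.0, 0.001, 0.0])
(76.5, 0.05, 0.17, 6) [ 0.5692 -0.0501  0.2417] ([-3.0, -7.0, 3.0], [0.102, -0.023, 0.0])
(76.5, 0.05, 0.165, 12) [ 0.5674 -0.0578  0.2446] ([-4.0, -15.0, 6.0], [0.204, -0.048, 0.0])
(76.5, 0.05, 0.16, 16) [ 0.566  -0.0634  0.2444] ([-6.0, -20.0, 6.0], [0.272, -0.064, 0.0])
(76.5, 0.05, 0.16, 20) [ 0.5646 -0.0693  0.2488] ([-7.0, -26.0, 10.0], [0.339, -0.081, 0.0])
(76.5, 0.05, 0.16, 24) [ 0.5631 -0.0755  0.2527] ([-9.0, -32.0, 14.0], [0.407, -0.097, 0.0])
(76.5, 0.05, 0.16, 28) [ 0.5616 -0.0819  0.2562] ([-10.0, -39.0, 18.0], [0.475, -0.113, 0.0])
(76.5, 0.05, 0.16, 32) [ 0.56   -0.0885  0.2593] ([-12.0, -45.0, 21.0], [0.543, -0.129, 0.0])
(76.5, 0.05, 0.16, 36) [ 0.5584 -0.0953  0.2618] ([-13.0, -52.0, 24.0], [0.611, -0.146, 0.0])
```

View pics/z_6.png

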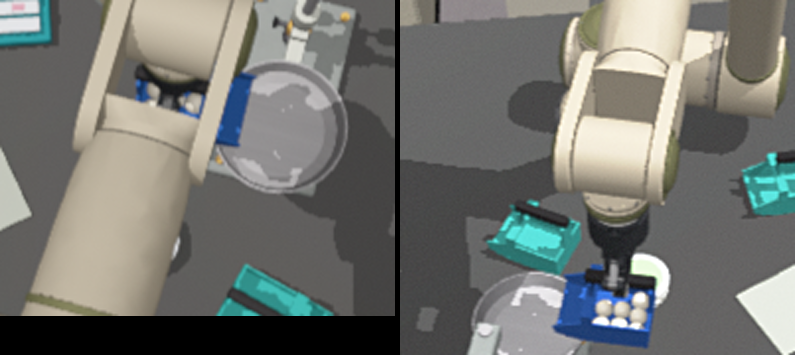

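Lip hangs over the near part of the pan. I'll start a slow tilt to about 16°.

>>> apply_moves([
  {"tx": -1,"ty": -1,"tz": 1,"rx": 0.017,"ry": -0.004,"rz": 0,"jaw": -1},
  {"tx": -2,"ty": -4,"tz": 2,"rx": 0.051,"ry": -0.012,"rz": 0,"jaw": -1},
  {"tx": -3,"ty": -7,"tz": 3,"rx": 0.102,"ry": -0.024,"rz": 0,"jaw": -1},
  {"tx": -3,"ty": -11,"tz": 4,"rx": 0.153,"ry": -0.036,"rz": 0,"jaw": -1},
  {"tx": -4,"ty": -15,"tz": 6,"rx": 0.204,"ry": -0.048,"rz": 0,"jaw": -1},
  {"tx": -5,"ty": -18,"tz": 6,"rx": 0.245,"ry": -0.057,"rz": 0,"jaw": -1},
  {"tx": -6,"ty": -20,"tz": 6,"rx": 0.272,"ry": -0.064,"rz": 0,"jaw": -1},
  {"tx": -6,"ty": -20,"tz": 6,"rx": 0.272,"ry": -0.064,"rz": 0,"jaw": -1},
  {"tx": -6,"ty": -20,"tz": 6,"rx": 0.272,"ry": -0.064,"rz": 0,"jaw": -1},
  {"tx": -6,"ty": -20,"tz": 6,"rx": 0.272,"ry": -0.064,"rz": 0,"jaw": -1},
])

```text
time_s: 8.7
position: [0.5659, -0.0628, 0.2444]
tool_rot: [[0.224, 0.972, 0.064], [0.935, -0.233, 0.268], [0.276, -0.0, -0.961]]
ft_force: [0.4, 1.1, -3.7]
grip_width: 0.0153
```

```bash
python3 -c "
from look import *
look('_7',(250,450,150,310),(200,360,160,300),0)
from plan import *
s=env.observe()
for a in[(76.5,.05,.16,16),(76.5,.05,.16,20),(76.5,.05,.16,24),(76.5,.05,.16,28),(76.5,.05,.16,32),(76.5,.05,.16,36)]:
    p,R=pose(*a);print(a,np.round(p,4),rel(p,R,s))
"
```

```text
[ 0.5659 -0.0628  0.2444] [[0.224, 0.973, 0.064], [0.935, -0.233, 0.268], [0.276, -0.0, -0.961]] [-25.5  23.2  71.6  15.6  88.7 -12.9] 8.8 [-0.65157446  0.24397616 -3.25572844] 0.01499637083804754
(76.5, 0.05, 0.16, 16) [ 0.566  -0.0634  0.2444] ([0.0, -1.0, -0.0], [-0.0, -0.0, -0.001])
(76.5, 0.05, 0.16, 20) [ 0.5646 -0.0693  0.2488] ([-1.0, -6.0, 4.0], [0.068, -0.016, -0.001])
(76.5, 0.05, 0.16, 24) [ 0.5631 -0.0755  0.2527] ([-3.0, -13.0, 8.0], [0.136, -0.033, -0.001])
(76.5, 0.05, 0.16, 28) [ 0.5616 -0.0819  0.2562] ([-4.0, -19.0, 12.0], [0.204, -0.049, -0.001])
(76.5, 0.05, 0.16, 32) [ 0.56   -0.0885  0.2593] ([-6.0, -26.0, 15.0], [0.271, -0.065, -0.001])
(76.5, 0.05, 0.16, 36) [ 0.5584 -0.0953  0.2618] ([-8.0, -33.0, 17.0], [0.339, -0.081, -0.001])
```

View pics/z_7.png

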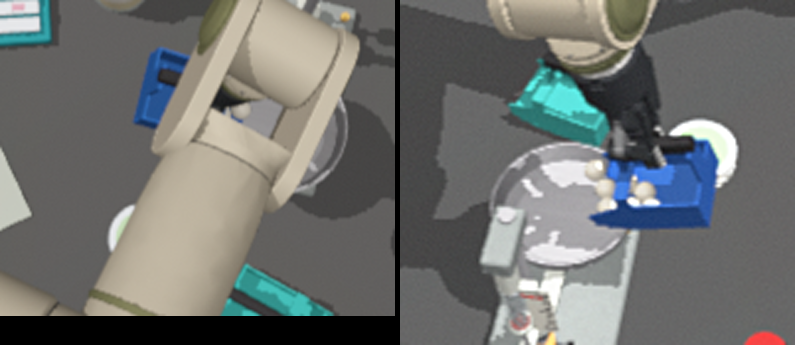

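```bash
python3 - <<'E'
from plan import *
t=L('top_7')
for px in[(250+330/1.975,150+25/1.975),(250+355/1.975,150+40/1.975),(250+280/1.975,150+100/1.975)]: print(px,onz(t,*px,.46),onz(t,*px,.5))
E
```

```text
(417.08860759493666, 162.65822784810126) [ 0.57858494 -0.18758403  0.46      ] [ 0.56751684 -0.18083466  0.5       ]
(429.746835443038, 170.25316455696202) [ 0.56379745 -0.21074808  0.46      ] [ 0.55334506 -0.20303422  0.5       ]
(391.77215189873414, 200.63291139240505) [ 0.50657145 -0.1387343   0.46      ] [ 0.4985018  -0.13401891  0.5       ]
```

View pics/scene_7.png

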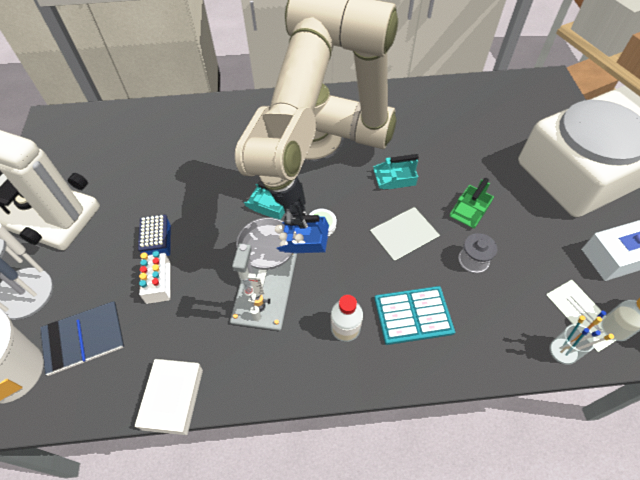

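The wrist stays at x < 0.59, clear of the column, and the balls have gathered at the ramp. I'll continue slowly to 26°.

>>> apply_moves([
  {"tx": 0,"ty": -1,"tz": 1,"rx": 0.017,"ry": -0.004,"rz": 0,"jaw": -1},
  {"tx": -1,"ty": -3,"tz": 2,"rx": 0.034,"ry": -0.008,"rz": 0,"jaw": -1},
  {"tx": -1,"ty": -5,"tz": 3,"rx": 0.051,"ry": -0.012,"rz": 0,"jaw": -1},
  {"tx": -1,"ty": -6,"tz": 4,"rx": 0.068,"ry": -0.016,"rz": 0,"jaw": -1},
  {"tx": -2,"ty": -8,"tz": 5,"rx": 0.085,"ry": -0.02,"rz": 0,"jaw": -1},
  {"tx": -2,"ty": -9,"tz": 6,"rx": 0.102,"ry": -0.024,"rz": 0,"jaw": -1},
  {"tx": -2,"ty": -11,"tz": 7,"rx": 0.119,"ry": -0.028,"rz": 0,"jaw": -1},
  {"tx": -3,"ty": -13,"tz": 8,"rx": 0.136,"ry": -0.033,"rz": 0,"jaw": -1},
  {"tx": -3,"ty": -14,"tz": 9,"rx": 0.153,"ry": -0.037,"rz": 0,"jaw": -1},
  {"tx": -3,"ty": -16,"tz": 10,"rx": 0.17,"ry": -0.041,"rz": 0,"jaw": -1},
  {"tx": -3,"ty": -16,"tz": 10,"rx": 0.17,"ry": -0.041,"rz": 0,"jaw": -1},
])

```text
time_s: 9.9
position: [0.563, -0.0794, 0.2545]
tool_rot: [[0.21, 0.972, 0.103], [0.873, -0.234, 0.427], [0.439, 0.0, -0.898]]
ft_force: [-0.4, -0.5, -1.1]
grip_width: 0.0152
```

```bash
python3 -c "
from look import *
look('_8',(250,450,150,310),(200,360,160,300),0)
from plan import *
s=env.observe()
for a in[(76.5,.05,.16,26),(76.5,.05,.16,30),(76.5,.05,.16,34),(76.5,.05,.16,38),(76.5,.05,.16,42),(76.5,.05,.16,46)]:
    p,R=pose(*a);print(a,np.round(p,4),rel(p,R,s))
"
```

```text
[ 0.563  -0.0789  0.2546] [[0.209, 0.972, 0.103], [0.874, -0.233, 0.427], [0.439, 0.001, -0.899]] [-31.3  23.8  71.6  24.7  92.8 -18.4] 10.0 [-0.0196083  -0.11825404 -0.28595757] 0.015403684838811639
(76.5, 0.05, 0.16, 26) [ 0.5624 -0.0786  0.2545] ([-1.0, 0.0, -0.0], [-0.0, 0.001, -0.0])
(76.5, 0.05, 0.16, 30) [ 0.5608 -0.0852  0.2578] ([-2.0, -6.0, 3.0], [0.068, -0.016, -0.0])
(76.5, 0.05, 0.16, 34) [ 0.5592 -0.0919  0.2606] ([-4.0, -13.0, 6.0], [0.136, -0.032, -0.0])
(76.5, 0.05, 0.16, 38) [ 0.5575 -0.0988  0.2629] ([-5.0, -20.0, 8.0], [0.203, -0.048, -0.0])
(76.5, 0.05, 0.16, 42) [ 0.5558 -0.1059  0.2647] ([-7.0, -27.0, 10.0], [0.271, -0.064, -0.0])
(76.5, 0.05, 0.16, 46) [ 0.5541 -0.113   0.266 ] ([-9.0, -34.0, 11.0], [0.339, -0.081, -0.0])
```

View pics/z_8.png

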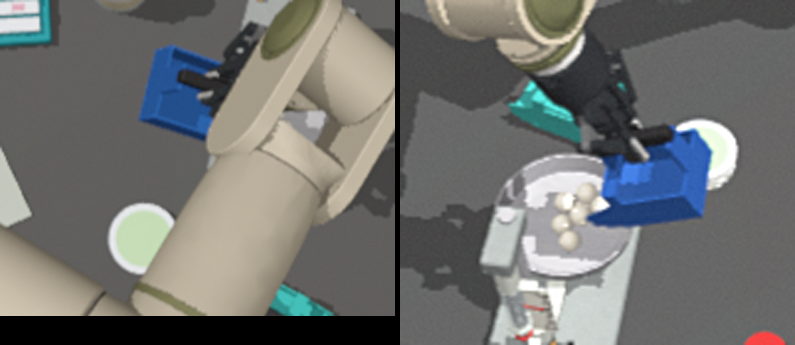

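Most or all of the balls are in the pan. I'll hold, tilt slightly more to be sure, and look closer.

>>> apply_moves([
  {"tx": -1,"ty": -3,"tz": 2,"rx": 0.034,"ry": -0.008,"rz": 0,"jaw": -1},
  {"tx": -2,"ty": -6,"tz": 3,"rx": 0.068,"ry": -0.016,"rz": 0,"jaw": -1},
  {"tx": -3,"ty": -10,"tz": 5,"rx": 0.102,"ry": -0.024,"rz": 0,"jaw": -1},
  {"tx": -3,"ty": -10,"tz": 5,"rx": 0.102,"ry": -0.024,"rz": 0,"jaw": -1},
  {"tx": -3,"ty": -10,"tz": 5,"rx": 0.102,"ry": -0.024,"rz": 0,"jaw": -1},
  {"tx": -3,"ty": -10,"tz": 5,"rx": 0.102,"ry": -0.024,"rz": 0,"jaw": -1},
  {"tx": -3,"ty": -10,"tz": 5,"rx": 0.102,"ry": -0.024,"rz": 0,"jaw": -1},
  {"tx": -3,"ty": -10,"tz": 5,"rx": 0.102,"ry": -0.024,"rz": 0,"jaw": -1},
])

```text
time_s: 10.8
position: [0.56, -0.0887, 0.2596]
tool_rot: [[0.197, 0.973, 0.124], [0.825, -0.233, 0.516], [0.53, 0.0, -0.848]]
ft_force: [-0.4, 0.6, -1.0]
grip_width: 0.0149
```

```bash
python3 -c "
from look import *
look('_9',(270,390,150,260),(230,330,190,290),0)
"
```

```text
[ 0.56   -0.0888  0.2596] [[0.197, 0.973, 0.124], [0.825, -0.233, 0.516], [0.53, 0.0, -0.848]] [-34.6  24.5  71.7  29.8  95.6 -21.3] 10.9 [-0.8817959  -0.37580978 -0.77986819] 0.01492959060748707
```

View pics/z_9.png

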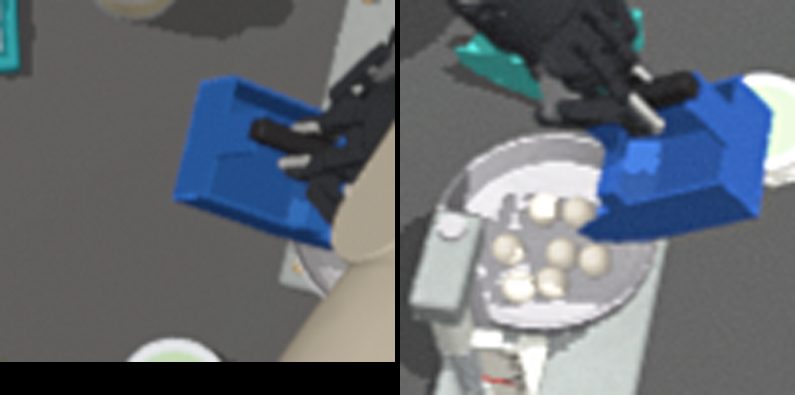

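All seven balls are visible in the pan and the scoop is empty. I'll retreat up, then back, while levelling.

```bash
python3 -c "
from plan import *
s=env.observe()
for a in[(76.5,.05,.21,32),(76.5,.07,.23,22),(76.5,.1,.23,11),(76.5,.15,.22,0)]:
    p,R=pose(*a);print(a,np.round(p,4),rel(p,R,s))
# rim measurement
d=L('scene_9')
for z in(.137,.106):
    for q in((.539,-.176,z),):
        P=[proj(d,[.539+.085*np.cos(a),-.176+.085*np.sin(a),z]) for a in np.linspace(0,6.28,73)]
        P=np.array(P);print(z,'rows',P[:,1].min(),P[:,1].max(),'cols',P[:,0].min(),P[:,0].max())
"
```

```text
(76.5, 0.05, 0.21, 32) [ 0.56   -0.0885  0.3093] ([-0.0, 0.0, 50.0], [-0.0, 0.0, -0.001])
(76.5, 0.07, 0.23, 22) [ 0.5686 -0.0529  0.3208] ([9.0, 36.0, 61.0], [-0.17, 0.041, -0.001])
(76.5, 0.1, 0.23, 11) [ 0.5794 -0.0079  0.3083] ([19.0, 81.0, 49.0], [-0.357, 0.086, -0.001])
(76.5, 0.15, 0.22, 0) [0.5942 0.054  0.283 ] ([34.0, 143.0, 23.0], [-0.543, 0.131, -0.001])
0.137 rows 217.40496160119602 267.1898272877312 cols 236.28940369651147 295.53271310876494
0.106 rows 223.3969684775108 272.6316043969447 cols 237.9879988336931 296.11287670800516
```

The rim now spans rows 223.4–273, which matches a height of 0.106, so the pan is on its stop. Retreating now.

>>> apply_moves([
  {"tx": 0,"ty": 0,"tz": 10,"rx": 0,"ry": 0,"rz": 0,"jaw": -1},
  {"tx": 0,"ty": 0,"tz": 25,"rx": 0,"ry": 0,"rz": 0,"jaw": -1},
  {"tx": 0,"ty": 0,"tz": 40,"rx": 0,"ry": 0,"rz": 0,"jaw": -1},
  {"tx": 0,"ty": 3,"tz": 50,"rx": -0.02,"ry": 0.005,"rz": 0,"jaw": -1},
  {"tx": 4,"ty": 15,"tz": 56,"rx": -0.08,"ry": 0.02,"rz": 0,"jaw": -1},
  {"tx": 9,"ty": 36,"tz": 61,"rx": -0.17,"ry": 0.041,"rz": 0,"jaw": -1},
  {"tx": 14,"ty": 58,"tz": 56,"rx": -0.26,"ry": 0.063,"rz": 0,"jaw": -1},
  {"tx": 19,"ty": 81,"tz": 49,"rx": -0.357,"ry": 0.086,"rz": 0,"jaw": -1},
  {"tx": 25,"ty": 106,"tz": 39,"rx": -0.44,"ry": 0.106,"rz": 0,"jaw": -1},
  {"tx": 31,"ty": 130,"tz": 28,"rx": -0.51,"ry": 0.123,"rz": 0,"jaw": -1},
  {"tx": 34,"ty": 143,"tz": 23,"rx": -0.543,"ry": 0.131,"rz": 0,"jaw": -1},
  {"tx": 34,"ty": 143,"tz": 23,"rx": -0.543,"ry": 0.131,"rz": 0,"jaw": -1},
])

```text
time_s: 12.1
position: [0.5939, 0.0572, 0.2822]
tool_rot: [[0.229, 0.973, -0.002], [0.973, -0.229, 0.0], [-0.0, -0.002, -1.0]]
ft_force: [-0.8, -1.0, -2.2]
grip_width: 0.0147
```

```bash
python3 -c "
from look import *
look('_10',(270,450,150,260),(230,330,190,290),0)
from plan import *
s=env.observe()
R=np.array([[-.449,.893,0],[.893,.449,0],[0,0,-1.]])
print(rel(np.array([.4556,.2833,.0786]),R,s))
"
```

```text
[0.594  0.0546 0.2831] [[0.232, 0.973, -0.0], [0.973, -0.232, 0.001], [0.001, -0.0, -1.0]] [-6.1 25.  60.6  0.  94.3  7.3] 12.2 [ 0.36043505  0.11213336 -0.69064272] 0.015029710372665619
([-138.0, 229.0, -204.0], [-0.0, -0.0, 0.7])
```

View pics/z_10.png

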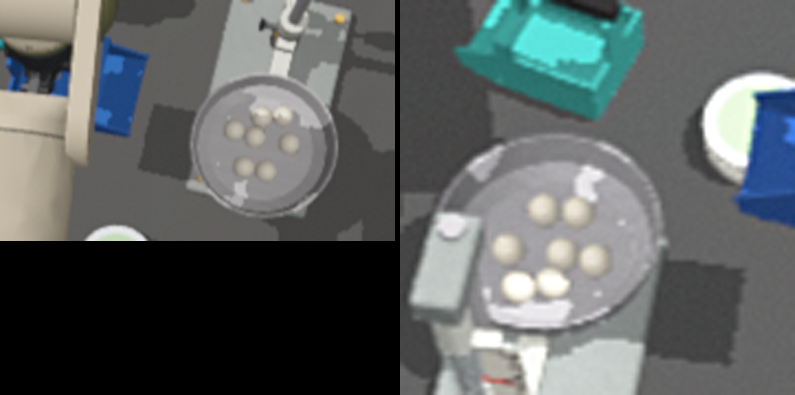

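Both views show seven balls in the pan. Next I'll return the scoop to above the mat at 150 mm above the parking height.

>>> apply_moves([
  {"tx": -5,"ty": 8,"tz": -2,"rx": 0,"ry": 0,"rz": 0.025,"jaw": -1},
  {"tx": -16,"ty": 27,"tz": -6,"rx": 0,"ry": 0,"rz": 0.085,"jaw": -1},
  {"tx": -33,"ty": 55,"tz": -12,"rx": 0,"ry": 0,"rz": 0.17,"jaw": -1},
  {"tx": -50,"ty": 83,"tz": -20,"rx": 0,"ry": 0,"rz": 0.255,"jaw": -1},
  {"tx": -67,"ty": 111,"tz": -28,"rx": 0,"ry": 0,"rz": 0.34,"jaw": -1},
  {"tx": -84,"ty": 139,"tz": -36,"rx": 0,"ry": 0,"rz": 0.425,"jaw": -1},
  {"tx": -101,"ty": 167,"tz": -43,"rx": 0,"ry": 0,"rz": 0.51,"jaw": -1},
  {"tx": -116,"ty": 193,"tz": -48,"rx": 0,"ry": 0,"rz": 0.59,"jaw": -1},
  {"tx": -129,"ty": 214,"tz": -52,"rx": 0,"ry": 0,"rz": 0.655,"jaw": -1},
  {"tx": -136,"ty": 225,"tz": -54,"rx": 0,"ry": 0,"rz": 0.69,"jaw": -1},
  {"tx": -138,"ty": 229,"tz": -54,"rx": 0,"ry": 0,"rz": 0.7,"jaw": -1},
  {"tx": -138,"ty": 229,"tz": -54,"rx": 0,"ry": 0,"rz": 0.7,"jaw": -1},
])

```text
time_s: 13.4
position: [0.4563, 0.2833, 0.2294]
tool_rot: [[-0.448, 0.894, 0.0], [0.894, 0.448, 0.001], [0.0, 0.001, -1.0]]
ft_force: [-0.5, 0.3, -1.3]
grip_width: 0.0152
```

>>> apply_moves([
  {"tx": 0,"ty": 0,"tz": -15,"rx": 0,"ry": 0,"rz": 0,"jaw": -1},
  {"tx": 0,"ty": 0,"tz": -35,"rx": 0,"ry": 0,"rz": 0,"jaw": -1},
  {"tx": 0,"ty": 0,"tz": -60,"rx": 0,"ry": 0,"rz": 0,"jaw": -1},
  {"tx": 0,"ty": 0,"tz": -85,"rx": 0,"ry": 0,"rz": 0,"jaw": -1},
  {"tx": 0,"ty": 0,"tz": -110,"rx": 0,"ry": 0,"rz": 0,"jaw": -1},
  {"tx": 0,"ty": 0,"tz": -125,"rx": 0,"ry": 0,"rz": 0,"jaw": -1},
  {"tx": 0,"ty": 0,"tz": -130,"rx": 0,"ry": 0,"rz": 0,"jaw": -1},
  {"tx": 0,"ty": 0,"tz": -130,"rx": 0,"ry": 0,"rz": 0,"jaw": -1},
])

```text
time_s: 14.2
position: [0.4569, 0.2826, 0.0993]
tool_rot: [[-0.447, 0.895, 0.0], [0.895, 0.447, 0.0], [0.0, 0.0, -1.0]]
ft_force: [-0.6, 0.1, -1.6]
grip_width: 0.0154
```

```bash
python3 -c "
from look import *
look('_11',(150,290,190,300),(330,470,130,270),0)
from plan import *
s=env.observe()
R=np.array([[-.449,.893,0],[.893,.449,0],[0,0,-1.]])
print(rel(np.array([.4556,.2833,.0786]),R,s))
"
```

```text
[0.4571 0.2831 0.1003] [[-0.448, 0.894, 0.002], [0.894, 0.448, 0.001], [0.0, 0.002, -1.0]] [19.1 28.2 87.7  0.  64.  -7.5] 14.3 [-0.52295978 -0.50585817 -1.51011196] 0.014806097578508867
([-1.0, 0.0, -22.0], [-0.001, 0.002, 0.002])
```

View pics/z_11.png

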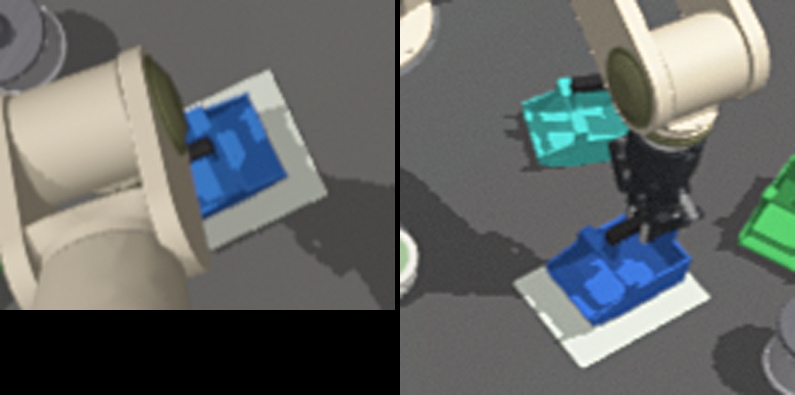

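The scoop is aligned over the mat. I'll set it down, release and lift away.

>>> apply_moves([
  {"tx": -1,"ty": 0,"tz": -8,"rx": 0,"ry": 0,"rz": 0,"jaw": -1},
  {"tx": -1,"ty": 0,"tz": -15,"rx": 0,"ry": 0,"rz": 0,"jaw": -1},
  {"tx": -1,"ty": 0,"tz": -19,"rx": 0,"ry": 0,"rz": 0,"jaw": -1},
  {"tx": -1,"ty": 0,"tz": -21,"rx": 0,"ry": 0,"rz": 0,"jaw": -1},
  {"tx": -1,"ty": 0,"tz": -22,"rx": 0,"ry": 0,"rz": 0,"jaw": -1},
  {"tx": -1,"ty": 0,"tz": -22,"rx": 0,"ry": 0,"rz": 0,"jaw": -1},
])

```text
time_s: 14.9
position: [0.456, 0.2831, 0.0787]
tool_rot: [[-0.448, 0.894, 0.002], [0.894, 0.448, 0.001], [-0.0, 0.002, -1.0]]
ft_force: [-1.9, -0.8, 3.0]
grip_width: 0.0152
```

>>> apply_moves([
  {"tx": 0,"ty": 0,"tz": 0,"rx": 0,"ry": 0,"rz": 0,"jaw": -0.5},
  {"tx": 0,"ty": 0,"tz": 0,"rx": 0,"ry": 0,"rz": 0,"jaw": 0},
  {"tx": 0,"ty": 0,"tz": 0,"rx": 0,"ry": 0,"rz": 0,"jaw": 0.6},
  {"tx": 0,"ty": 0,"tz": 0,"rx": 0,"ry": 0,"rz": 0,"jaw": 1},
  {"tx": 0,"ty": 0,"tz": 0,"rx": 0,"ry": 0,"rz": 0,"jaw": 1},
  {"tx": 0,"ty": 0,"tz": 0,"rx": 0,"ry": 0,"rz": 0,"jaw": 1},
  {"tx": 0,"ty": 0,"tz": 20,"rx": 0,"ry": 0,"rz": 0,"jaw": 1},
  {"tx": 0,"ty": 0,"tz": 50,"rx": 0,"ry": 0,"rz": 0,"jaw": 1},
  {"tx": 0,"ty": 0,"tz": 90,"rx": 0,"ry": 0,"rz": 0,"jaw": 1},
  {"tx": 0,"ty": 0,"tz": 130,"rx": 0,"ry": 0,"rz": 0,"jaw": 1},
  {"tx": 0,"ty": 0,"tz": 150,"rx": 0,"ry": 0,"rz": 0,"jaw": 1},
])

```text
time_s: 16.0
position: [0.4567, 0.2834, 0.2322]
tool_rot: [[-0.448, 0.894, 0.007], [0.894, 0.448, 0.003], [-0.001, 0.007, -1.0]]
ft_force: [0.1, 0.2, -0.8]
grip_width: 0.0858
```

>>> apply_moves([
  {"tx": -40,"ty": 20,"tz": 0,"rx": 0,"ry": 0,"rz": 0,"jaw": 1},
  {"tx": -80,"ty": 45,"tz": 10,"rx": 0,"ry": 0,"rz": 0,"jaw": 1},
  {"tx": -110,"ty": 80,"tz": 20,"rx": 0,"ry": 0,"rz": 0,"jaw": 1},
  {"tx": -130,"ty": 115,"tz": 20,"rx": 0,"ry": 0,"rz": 0,"jaw": 1},
  {"tx": -150,"ty": 140,"tz": 20,"rx": 0,"ry": 0,"rz": 0,"jaw": 1},
  {"tx": -150,"ty": 140,"tz": 20,"rx": 0,"ry": 0,"rz": 0,"jaw": 1},
])

```text
time_s: 16.6
position: [0.3043, 0.4255, 0.2522]
tool_rot: [[-0.451, 0.892, 0.006], [0.892, 0.451, 0.003], [0.0, 0.007, -1.0]]
ft_force: [0.4, 0.1, 0.4]
grip_width: 0.0854
```

```bash
python3 -c "
from look import *
look('_12',(0,640,0,480),(330,470,130,270),0)"
```

```text
[0.3064 0.4235 0.2521] [[-0.449, 0.894, 0.007], [0.894, 0.449, 0.002], [-0.001, 0.007, -1.0]] [41.2 18.1 76.6 -0.2 85.  14.5] 16.7 [-0.03334444 -0.15088252 -0.10925651] 0.08542794440586318
```

View pics/z_12.png

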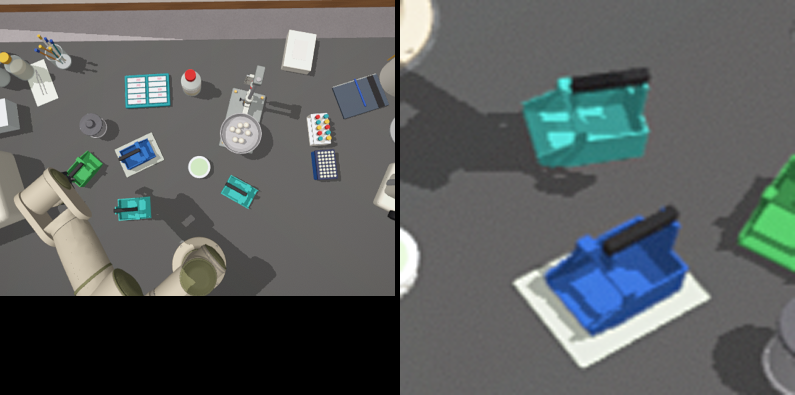

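View pics/top_12.png

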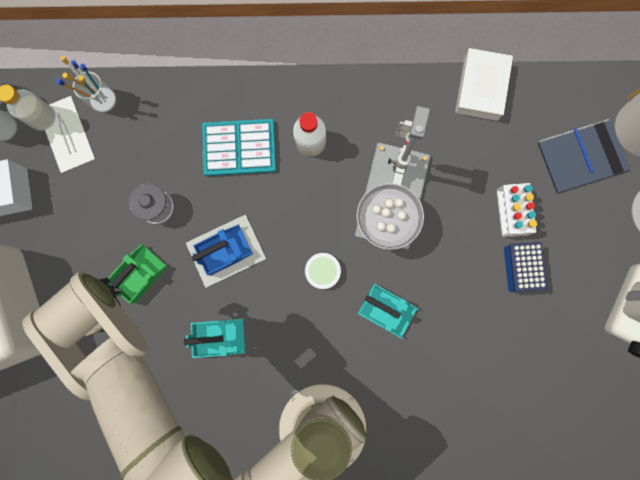

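The scoop stands upright on its mat at (224,250), where it started. Seven balls sit in the pan around (390,214), and the bystanders are unmoved. I'll hand the job in.

```bash
python3 -c "
from rig import env
print(env.close_job())"
```

```text
the job is handed in; nothing more can be done
None
```

I gripped the blue scoop by its bar, carried it level to the pan and poured from low over it, tilting slowly to about 32°. I then set the scoop back on its mat, released it and moved the arm away, finishing at about 17 s of the 64 s allowed. The job is handed in; it reports no verdict.

**Last checks:**
- **Balls:** both cameras showed all seven in the pan right after the pour, and the final top view showed them there with none seen on the bench.
- **Pan:** its rim had dropped to about 0.106 m in the scene view, which matches the stop. I measured this after the pour and did not repeat it at the end.
- **Scoop:** it stands upright near the middle of its mat, back in its starting place by the pictures, with the gripper open and clear.
- **Bystanders:** none looked moved in the final pictures, and the wrist force showed no sign of touching the scale.

**What disagreed or failed:**
- The first move call was refused by validation, probably because some row keys were missing. Nothing moved, and I resent it with every key filled in.
- My two-view measurements gave the bar's top at about 102 mm (109 mm from the text) and the pan's rim at about 129 mm (137 mm from the text). I used the text's heights there.

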